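# Hook the lock onto the blue medicine drawer

## Task

Lock up the translucent blue medicine drawer, not the white one: pass the open end of the red lock's curved bow through the steel eye on the drawer's front, swinging the bow round along its own curve until its far bend lies in the eye and the red body stands straight out in front of the drawer. Leave the lock standing upright on the shelf, let go of it, and leave the two amber bottles standing where they are.

Things in the scene. Friction and masses are not known exactly. Their poses are not given: they have to be found in the camera images.
- lock_centre (a point): Centre of the loose lock's red block, 44 (x) by 26 (y, grip here) by 64 mm tall, upright on its foot 32 mm below; 0.2-0.4 kg. z up, x from block to bow. The bow is an 8 mm round steel bar, level, at z -2 mm: straight out to x 30, then an open C of radius 50 (bar's centre line) about x 80, y 0, from there round the -y side, over the far bend (x 130, y 0) to its free end on the +y side.
- lock_tip (a point): Rounded free end of the bow: x 97, y 47, z -2 mm from lock_centre in the lock's axes, 70 degrees of arc past the far bend; the C's open mouth spans the 110 degrees from here back to the straight part by the block. Turning the lock counter-clockwise seen from above about the C's centre moves this end forward.
- blue_eye (a point): Centre of the fixed eye on the fixed blue drawer (100 deep, 140 wide, 65 mm tall), 30 mm up. x: level, into the drawer, whose face is 30 mm off; y: level axis of the hole; z up. Upright ring, 32 mm clear, 6 mm bar, 12 mm stud to the face. The free end goes through towards +y; the red block ends on the -x side. A white twin with its own eye stands left or right of it.
- bottle_a: Amber screw-top bottle with a white cap, 48 mm across, 100 mm tall, loose, standing between or behind the drawers; origin at the centre of its foot, z up. A bystander.
- bottle_b: Amber screw-top bottle with a black cap, 48 mm across, 100 mm tall, loose, at the right of the shelf; origin at the centre of its foot, z up. A bystander.
There are look-alikes about, which are no part of the job. What is shaped like the part that bears lock_centre but pink is not meant.

How it is judged:
By the outcome, as a careful person would: the job done as asked, in the order asked, and still so for the second after the job is handed in, with the robot touching nothing.
It also fails if it takes over 48 s, if anything falls off the work surface, if the arm or the gripper's body presses on something with over 40 N, if the wrist force passes 120 N, or if a joint passes its speed limit or range.

## Robot

A 6-joint arm with a two-finger parallel gripper is mounted at the origin on the work surface. World frame = base frame: x ahead of the robot, y to its left, z up, the work surface at z = 0. Lengths are in m, angles in degrees, forces in N, time in s.
With the tool pointing down it reaches from about 0.35 to 0.925 m from the base axis. Payload 6.4 kg.
Tool frame: the origin (TCP) lies at the very end of the fingers, on their centre line; the grasp point (between the pads) lies 19 mm behind it; z points along the fingers, y is the line along which they close (so a half turn about z gives the same grasp; the last joint's range is limited). The gripper opens to 94 mm and grips with 3 to 60 N. Pads are 16 mm wide; open, the fingers measure 119 mm over their backs; the gripper's body (75 mm by 177 mm) begins 78 mm behind the grasp point.
Start: joints at [58.092, 14.043, 89.255, -0, 76.702, -9.975], TCP at [0.243, 0.603, 0.205] pointing down, gripper open.
Joint ranges: [-179.41, 179.41], [-58.25, 129.5], [7.25, 145.43], [-54.29, 234.29], [11.92, 165.04], [-157.13, 157.13]. Speed limits (degrees/s): [147.25, 147.25, 180, 180, 180, 180].

## Interface

Orientations are given as a 3x3 rotation matrix whose columns are the frame's x, y, z axes.
In Python, from plant import arm gives the robot as it stands.
- The arm moves only by the tool send_rows, never from a script. Its argument "moves" is text: rows parted by semicolons, each of 7 numbers parted by spaces: the shift along the world's x, y, z in units of 400 mm (1.0 is 400 mm), then the turn, a rotation vector about the world's x, y, z in units of pi/2 rad (1.0 is pi/2 rad), then the closure in counts, from 0 (fully open) to 255 (shut). A call has 1 to 12 rows; each row is the pose to reach, as a shift and turn from the pose commanded when the call began; what a row does not reach only later rows make up. A row lasts 1/10 s, in which the tool goes at most 50 mm and 8.59 degrees, less where a joint would pass 70% of its speed; a pose out of reach is approached as far as the arm can. A call with a number of a shift or a turn outside -1 to 1 is refused whole. A call with a gripper value outside its range is refused whole. The fingers move at their own pace and stop on an object; the grip force is fixed at half the most. Time passes only in rows, so rows that repeat a pose let the fingers close. It gives the time, the measured TCP pose, the force, the opening and the grip force at its end, in the units of the state.
- arm.read_state(): the state, without advancing time (a new reading comes with each control period).
- arm.get_image(name): name is "side" or "top" or "wrist"; returns (picture, depth): 480x640x3 uint8, red, green, blue; 480x640 float32, m along the optical axis (not along the pixel's ray), 0 where there is no reading.
- arm.camera_params(name): a dict with "camera_matrix" (3x3 intrinsics, pixels), "k1" (the pictures are not rectified: a ray, as slopes to the right and down, at radius r is drawn at 1 + k1 r^2 times it, then the intrinsics apply), "rvec" (rotation vector, rad) and "tvec" (3), from world to camera coordinates, as OpenCV has them. Camera axes: x right, y down, z forward; pixel columns grow to the right and rows downward; lengths in m; the calibration is good to about 2 mm. A picture is of the moment at which its call begins: read the wrist's pose just before it. camera_params takes no time and is no camera call; for the wrist camera it gives the pose at the moment of the call.
- arm.sign_off(): hands the job in; it is judged then, once.
The state is a dict: "time_s": time; "joint_positions": joint angles; "dq": joint speeds; "tau": joint torques, N m; "ee_pos": TCP position; "tcp_rot": TCP orientation; "wrist_force": force on the tool from outside, world axes, zero at the start; "torque": the same for the moment, N m; "finger_gap": finger opening in m; "grasp_force": force on a finger pad.
Only numpy, scipy, OpenCV 4.12 (cv2) and the standard library are available. Lean on these libraries where they do the work, as an engineer would, in place of code of your own. Each camera call takes 0.05 s, during which the arm holds its last target. There are 200 camera calls.

## Working session

There is one attempt and no reset: what is moved stays moved. The work goes in short steps, Python scripts to look and compute and a tool call to move; the robot and the scene stay as the last step left them, time stands still between calls to the robot, and variables do not carry over. Pictures are saved under pics/ and viewed, at most 10 in all, crops included, and the job is handed in when it is done.

Besides the shell and the picture viewer there is one more tool, called after "Emit:" as name(argument=value, ...) on one line, values as JSON. send_rows: Moves the arm, as the interface text tells. Shifts and turns lie within -1 to 1; 1 stands for 400 mm of shift or pi/2 rad of turn. Its arguments: {"type":"object","properties":{"moves":{"type":"string"}},"required":["moves"]}

```bash
mkdir -p pics; ls
cat > h.py <<'E'
import numpy as np, cv2
from plant import arm
def cam(n):
    p=arm.camera_params(n); R=cv2.Rodrigues(np.array(p["rvec"],float))[0]; return np.array(p["camera_matrix"],float),float(p["k1"]),R,np.array(p["tvec"],float).ravel()
def slopes(uv,K,k1):
    d=(np.atleast_2d(uv).astype(float)-K[:2,2])/[K[0,0],K[1,1]]; s=d.copy()
    for _ in range(20): s=d/(1+k1*(s**2).sum(1,keepdims=True))
    return s
def onplane(uv,z,c):
    K,k1,R,t=c; s=slopes(uv,K,k1); r=np.c_[s,np.ones(len(s))]@R; o=-R.T@t
    return o+r*((z-o[2])/r[:,2])[:,None]
def cloud(D,c):
    K,k1,R,t=c; v,u=np.nonzero(D>0); s=slopes(np.c_[u,v],K,k1); X=np.c_[s,np.ones(len(s))]*D[v,u][:,None]
    P=np.zeros(D.shape+(3,)); P[v,u]=(X-t)@R; return P
E
python3 - <<'E'
from h import *
for n in ("top","side"):
    im,d=arm.get_image(n); np.savez(f"pics/{n}0.npz",im=im,d=d); cv2.imwrite(f"pics/{n}0.png",im[...,::-1])
    c=cam(n); print(n,c[0][0,0],c[1],-c[2].T@c[3],(d>0).mean())
print(arm.read_state())
E
```

```text
pics
top 512.7217669667011 -0.001119105749280452 [ 0.51155064 -0.11071195  1.03361038] 0.9959928385416666
side 528.6104396287477 -0.10654417256110997 [ 0.09955595 -0.72059053  0.63878372] 0.9959798177083333
{'time_s': 0.1, 'joint_positions': array([ 5.80911314e+01,  1.40793187e+01,  8.93165676e+01, -9.38185866e-04,
        7.67033995e+01, -9.97554324e+00]), 'dq': array([-0.03624039, -0.14381506, -0.2506248 ,  0.00987262, -0.04147317,
       -0.04307793]), 'tau': array([-4.70434370e-04, -4.16915452e+01, -3.15523767e+01,  6.86886488e-02,
        3.10046354e-02, -6.00415819e-05]), 'ee_pos': array([0.24250502, 0.60248548, 0.20447724]), 'tcp_rot': array([[-9.27620437e-01,  3.73523107e-01, -9.02411098e-04],
       [ 3.73524089e-01,  9.27619300e-01, -1.47943227e-03],
       [ 2.84491815e-04, -1.70942389e-03, -9.99998498e-01]]), 'wrist_force': array([-0.15447947,  0.34776387, -0.36292167]), 'torque': array([ 0.02942099, -0.02456591,  0.0071062 ]), 'grasp_force': 0.0, 'finger_gap': 0.09389747592073043}
```

View pics/top0.png

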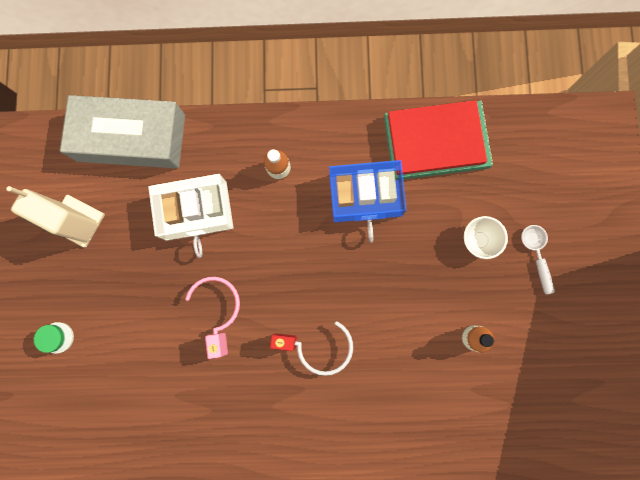

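View pics/side0.png

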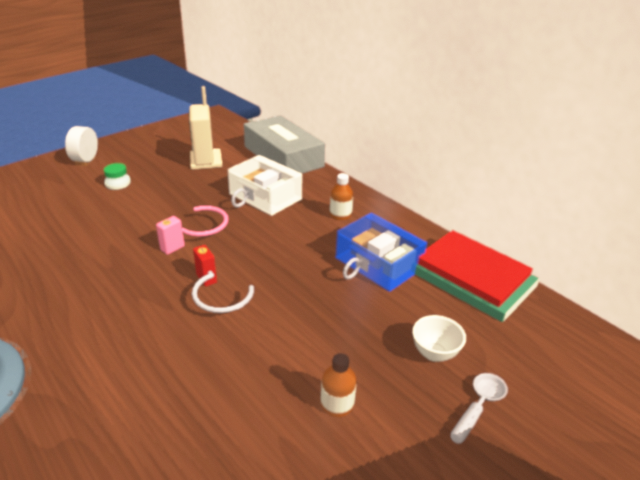

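Top view: the red lock block is at about (284,342), with its C centred near (325,347) and its tip at (337,323). The blue drawer is at about (368,190) with its eye at (370,231). Image up is world +x and right is −y. The side view confirms both objects, and the pink lock and white drawer are decoys.

```bash
cat > m.py <<'E'
from h import *
def measure(im,d,c,name):
    P=cloud(d,c); hsv=cv2.cvtColor(im,cv2.COLOR_RGB2HSV); h,s,v=[hsv[...,i].astype(int) for i in range(3)]
    X,Y,Z=P[...,0],P[...,1],P[...,2]
    return P,h,s,v
if __name__=="__main__":
    f=np.load("pics/top0.npz"); im,d=f["im"],f["d"]; c=cam("top"); P,h,s,v=measure(im,d,c,"top"); X,Y,Z=P[...,0],P[...,1],P[...,2]
    roi=np.zeros(h.shape,bool); roi[300:390,262:365]=1
    red=roi&((h<6)|(h>172))&(s>190)&(v>110)
    topf=red&(Z>0.055); print("red",red.sum(),topf.sum(),np.median(Z[topf]))
    q=np.argwhere(topf)[:,::-1]; W=onplane(q,0.064,c); r=cv2.minAreaRect((W[:,:2]*1000).astype(np.float32)); print("blocktop",r)
    bow=roi&(s<110)&(v>120); n,l,st,_=cv2.connectedComponentsWithStats(bow.astype(np.uint8)); k=1+st[1:,4].argmax(); q=np.argwhere(l==k)[:,::-1]
    W=onplane(q,0.030,c)[:,:2]; print("bow px",len(q),np.median(Z[l==k]))
    def circ(W):
        A=np.c_[2*W,np.ones(len(W))]; x=np.linalg.lstsq(A,(W**2).sum(1),rcond=None)[0]; return x[:2],np.sqrt(x[2]+x[:2]@x[:2])
    C,R=circ(W); 
    for _ in range(5):
        g=abs(np.hypot(*(W-C).T)-R)<.008; C,R=circ(W[g])
    a=np.degrees(np.unwrap(np.sort(np.arctan2(*(W[g]-C).T[::-1])))); gap=np.diff(a); i=gap.argmax(); print("C",C,R,"mouth from",a[i],"to",a[i+1])
    b=np.array(r[0])/1000; print("yaw block->C",np.degrees(np.arctan2(*(C-b)[::-1])),np.linalg.norm(C-b))
    # drawer
    blue=(h>105)&(h<130)&(s>150)&(v>60); blue[:,:300]=0;blue[:,420:]=0
    rim=blue&(Z>0.058)&(Z<.072); W=P[rim][:,:2]; r=cv2.minAreaRect((W*1000).astype(np.float32)); print("drawer",r, rim.sum())
    e=np.zeros(h.shape,bool); e[218:245,358:384]=1; e&=(Z>.012)&(s<110); print("eye", e.sum()); W=P[e]; print(np.round(W*1000).astype(int)[::6], W.mean(0),W.min(0),W.max(0))
    for n in("top","side"):
        m=cv2.imread(f"pics/{n}0.png"); x=(340,205) if n=="top" else (325,220)
        cv2.imwrite(f"pics/{n}c.png",cv2.resize(m[x[1]:x[1]+80,x[0]:x[0]+100],None,fx=4,fy=4,interpolation=2))
    a,b2=[cv2.imread(f"pics/{n}c.png") for n in("top","side")]; cv2.imwrite("pics/eye.png",np.hstack([a,b2]))
E
python3 m.py
```

```text
red 78 67 0.06251721676401212
blocktop ((453.0664367675781, -12.593441009521484), (42.63084411621094, 25.161598205566406), 81.79242706298828)
bow px 613 0.03204088728310042
C [ 0.44132213 -0.09058411] 0.050138752253724 mouth from -22.897993004787548 to 77.48519101079455
yaw block->C -98.56360522614847 0.07886998053399902
drawer ((737.9673461914062, -181.17922973632812), (109.7431411743164, 138.53347778320312), 3.4091405868530273) 769
eye 96
[[ 682 -191   56]
 [ 684 -184   37]
 [ 682 -188   36]
 [ 677 -183   44]
 [ 674 -187   49]
 [ 670 -183   50]
 [ 668 -185   51]
 [ 666 -186   52]
 [ 664 -188   52]
 [ 665 -185   16]
 [ 658 -186   53]
 [ 655 -184   45]
 [ 653 -188   45]
 [ 649 -184   44]
 [ 647 -188   44]
 [ 644 -189   36]] [ 0.66414032 -0.1851762   0.03971594] [ 0.64066864 -0.19279456  0.01303327] [ 0.68493679 -0.16749032  0.05581403]
```

View pics/eye.png

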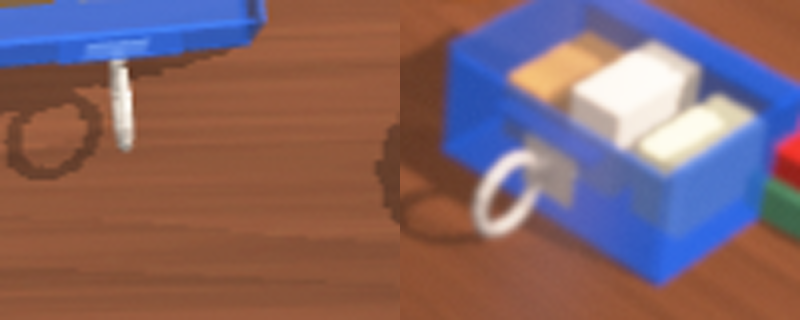

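Crops: the eye ring is edge-on in the top view, and its centre is at about (351.5,268) in the full side image. I'll cross-check the eye with that ray and work out the waypoints.

Run:
```python
from h import *
c=cam("side"); print("eye side", onplane([[351.5,268]],.03,c))
s=arm.read_state(); p=s["ee_pos"]; b=np.array([.4525,-.0122,.020]); yaw=np.degrees(np.arctan2(s["tcp_rot"][1,1],s["tcp_rot"][0,1])); print(yaw, "shift",(b-p)/.4,"turn",(-8.3-yaw)/90)
```

```text
eye side [[ 0.66374638 -0.18490798  0.03      ]]
68.0669050879145 shift [ 0.52498746 -1.5367137  -0.46119309] turn -0.8485211676434945
```

Emit:
send_rows(moves="0.4 -1 0 0 0 -0.85 0;0.4 -1 0 0 0 -0.85 0;0.4 -1 0 0 0 -0.85 0;0.4 -1 0 0 0 -0.85 0;0.4 -1 0 0 0 -0.85 0;0.4 -1 0 0 0 -0.85 0;0.4 -1 0 0 0 -0.85 0;0.4 -1 0 0 0 -0.85 0;0.4 -1 0 0 0 -0.85 0;0.4 -1 0 0 0 -0.85 0;0.4 -1 0 0 0 -0.85 0")

```text
time_s: 1.2
ee_pos: [0.4027, 0.2027, 0.2052]
tcp_rot: [[0.147, 0.989, -0.001], [0.989, -0.147, 0.0], [0.0, -0.001, -1.0]]
wrist_force: [0.4, 0.3, 0.5]
finger_gap: 0.094
grasp_force: 0.0
```

Emit:
send_rows(moves="0.125 -0.537 0 0 0 0 0;0.125 -0.537 0 0 0 0 0;0.125 -0.537 0 0 0 0 0;0.125 -0.537 0 0 0 0 0;0.125 -0.537 0 0 0 0 0;0.125 -0.537 0 0 0 0 0;0.125 -0.537 0 0 0 0 0")

```text
time_s: 1.9
ee_pos: [0.4526, -0.0106, 0.2051]
tcp_rot: [[0.145, 0.989, -0.001], [0.989, -0.145, 0.001], [0.001, -0.001, -1.0]]
wrist_force: [0.1, 0.3, 0.1]
finger_gap: 0.0942
grasp_force: 0.0
```

Run:
```python
from h import *
s=arm.read_state(); c=cam("wrist"); im,d=arm.get_image("wrist"); cv2.imwrite("pics/w1.png",im[...,::-1]); np.savez("pics/w1.npz",im=im,d=d)
print(s["ee_pos"],-c[2].T@c[3])
hsv=cv2.cvtColor(im,cv2.COLOR_RGB2HSV); h,S,v=[hsv[...,i].astype(int) for i in range(3)]
P=cloud(d,c); red=((h<6)|(h>172))&(S>170)&(v>90); t=red&(P[...,2]>.056)&(P[...,2]<.075); print(red.sum(),t.sum())
W=onplane(np.argwhere(t)[:,::-1],.064,c); print(cv2.minAreaRect((W[:,:2]*1000).astype(np.float32)))
```

```text
[ 0.45261219 -0.01060744  0.20512659] [0.46116146 0.05488843 0.38469712]
1072 925
((450.04669189453125, -8.627254486083984), (43.8339729309082, 25.312345504760742), 82.12545013427734)
```

View pics/w1.png

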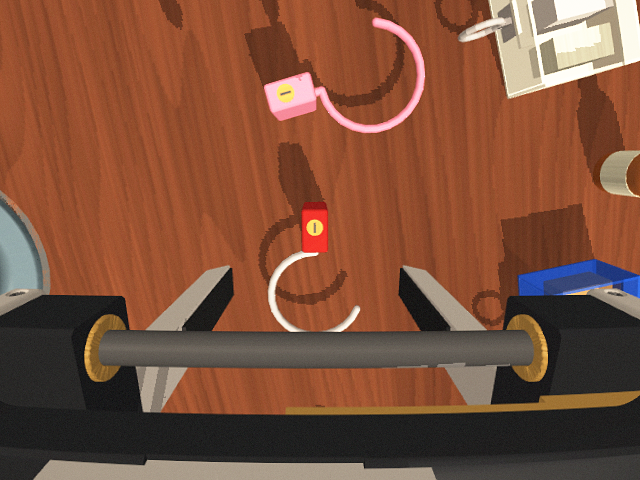

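The wrist view shows the block's top face at about (314,226), between the fingers and aligned with them. It gives a position within 3 mm of the top view, so I'll descend and grip.

Emit:
send_rows(moves="0 0 -0.12 0 0 0 0;0 0 -0.24 0 0 0 0;0 0 -0.34 0 0 0 0;0 0 -0.42 0 0 0 0;0 0 -0.463 0 0 0 0;0 0 -0.463 0 0 0 0;0 0 -0.463 0 0 0 255;0 0 -0.463 0 0 0 255;0 0 -0.463 0 0 0 255;0 0 -0.463 0 0 0 255;0 0 -0.463 0 0 0 255;0 0 -0.463 0 0 0 255")

```text
time_s: 3.15
ee_pos: [0.453, -0.0119, 0.0205]
tcp_rot: [[0.147, 0.989, 0.0], [0.989, -0.147, -0.0], [-0.0, 0.001, -1.0]]
wrist_force: [0.6, 0.2, 0.2]
finger_gap: 0.0494
grasp_force: 0.0
```

Emit:
send_rows(moves="0 0 0 0 0 0 255;0 0 0 0 0 0 255;0 0 0.005 0 0 0 255;0 0 0.01 0 0 0 255;0 0 0.01 0 0 0 255")

```text
time_s: 3.65
ee_pos: [0.4525, -0.0118, 0.0242]
tcp_rot: [[0.147, 0.989, -0.0], [0.989, -0.147, 0.0], [0.0, -0.0, -1.0]]
wrist_force: [1.0, 0.7, -3.3]
finger_gap: 0.0259
grasp_force: 30.0
```

```bash
cat > lk.py <<'E'
from h import *
import sys
def circ(W):
    A=np.c_[2*W,np.ones(len(W))]; x=np.linalg.lstsq(A,(W**2).sum(1),rcond=None)[0]; return x[:2],np.sqrt(x[2]+x[:2]@x[:2])
s=arm.read_state(); p=s["ee_pos"]; yaw=np.degrees(np.arctan2(s["tcp_rot"][1,1],s["tcp_rot"][0,1]))-90
n=sys.argv[1]; im,d=arm.get_image("top"); cv2.imwrite(f"pics/{n}.png",im[...,::-1]); c=cam("top")
P=cloud(d,c); hsv=cv2.cvtColor(im,cv2.COLOR_RGB2HSV)
C0=p[:2]+.08*np.array([np.cos(np.radians(yaw)),np.sin(np.radians(yaw))]); print("tcp",p,"yaw",yaw,"expected C",C0,"wrist",s["wrist_force"],s["finger_gap"])
m=(hsv[...,1]<110)&(hsv[...,2]>110)&(abs(P[...,2]-.035)<.02)&(abs(np.hypot(P[...,0]-C0[0],P[...,1]-C0[1])-.05)<.014)
W=onplane(np.argwhere(m)[:,::-1],.031,c)[:,:2]; C,R=circ(W)
for _ in range(5): g=abs(np.hypot(*(W-C).T)-R)<.007; C,R=circ(W[g])
a=np.sort(np.degrees(np.arctan2(*(W[g]-C).T[::-1]))); a=np.r_[a,a[0]+360]; i=np.diff(a).argmax(); print("C",C,R,g.sum(),"mouth",a[i],a[i+1], "z",np.median(P[m][:,2]))
E
python3 lk.py g1
```

```text
tcp [ 0.45254792 -0.01177033  0.02415717] yaw -98.43221855044169 expected C [ 0.44081677 -0.09090554] wrist [ 0.97230653  0.7368616  -3.27888166] 0.025926535760833567
C [ 0.44164765 -0.09208699] 0.049578046069749554 376 mouth -23.507897649101828 143.51719491927267 z 0.03440320014231561
```

Gripped, and lifted 4 mm. Next I'll move across in y and partly forward, then look before entering.

Emit:
send_rows(moves="0.05 -0.1 0 0 0 0 255;0.1 -0.2 0 0 0 0 255;0.18 -0.2425 0 0 0 0 255;0.25 -0.2425 0 0 0 0 255;0.25 -0.2425 0 0 0 0 255;0.25 -0.2425 0 0 0 0 255")

```text
time_s: 4.3
ee_pos: [0.5522, -0.1086, 0.0236]
tcp_rot: [[0.146, 0.989, -0.002], [0.989, -0.146, 0.001], [0.0, -0.002, -1.0]]
wrist_force: [-0.5, 1.0, -3.0]
finger_gap: 0.0257
grasp_force: 30.0
```

```bash
python3 lk.py g2
python3 - <<'E'
from h import *
c=cam("wrist"); im,d=arm.get_image("wrist"); a=cv2.imread("pics/g2.png"); cv2.imwrite("pics/g2c.png",np.hstack([cv2.resize(a[200:360,240:440],None,fx=2,fy=2),cv2.resize(im[...,::-1],(400,320))]))
E
```

```text
tcp [ 0.55221962 -0.10857172  0.02356327] yaw -98.41469009411269 expected C [ 0.54051269 -0.18771051] wrist [-0.48984941  0.9767506  -3.01285251] 0.025732671033959226
C [ 0.54129766 -0.18913992] 0.04940613518858854 327 mouth -24.773532407517603 155.73577463927475 z 0.03407581893814956
```

View pics/g2c.png

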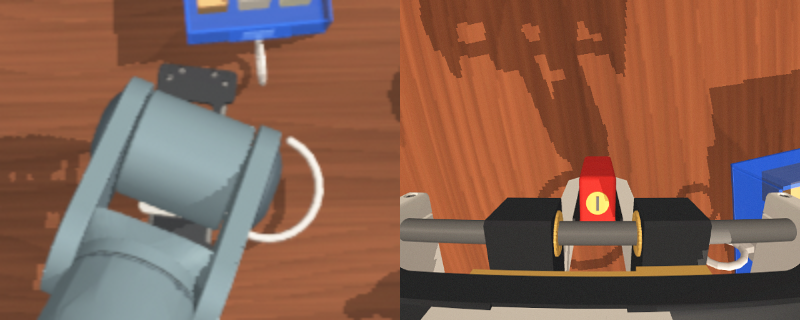

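The tip is just right of the ring and short of it, so the path is clear. I'll move straight in by 70 mm, and the ring should then sit inside the C's mouth.

Emit:
send_rows(moves="0.06 0 0 0 0 0 255;0.12 0 0 0 0 0 255;0.16 0 0 0 0 0 255;0.175 0 0 0 0 0 255;0.175 0 0 0 0 0 255;0.175 0 0 0 0 0 255")

```text
time_s: 5.0
ee_pos: [0.6215, -0.1084, 0.0238]
tcp_rot: [[0.147, 0.989, -0.002], [0.989, -0.147, 0.0], [0.0, -0.002, -1.0]]
wrist_force: [1.3, -0.4, -4.1]
finger_gap: 0.0259
grasp_force: 30.0
```

```bash
python3 lk.py g3
python3 - <<'E'
from h import *
a=cv2.imread("pics/g3.png"); im,d=arm.get_image("side"); np.savez("pics/g3s.npz",im=im,d=d)
cv2.imwrite("pics/g3c.png",np.hstack([cv2.resize(a[200:280,320:420],None,fx=4,fy=4),cv2.resize(im[220:300,310:410,::-1],None,fx=4,fy=4)]))
def off(y): y=np.radians(y); return -80.5*np.array([np.cos(y),np.sin(y)])
y0=-98.4
for st,ys in ((y0,(-90,-82,-74,-66,-58,-50)),(-50,(-42,-34,-26,-18,-10,-2,3.4))):
    for y in ys: print(st,y,np.round((off(y)-off(st))/400,4),round((y-st)/90,4))
E
```

```text
tcp [ 0.62148058 -0.10843893  0.02380152] yaw -98.42507751502858 expected C [ 0.6097593  -0.18757559] wrist [ 1.26692426 -0.37857411 -4.12226542] 0.02585566569743585
C [ 0.6107055  -0.18866617] 0.04961692449899118 347 mouth -24.1858927597131 111.05800790528257 z 0.03413886565534904
-98.4 -90 [-0.0294  0.0022] 0.0933
-98.4 -82 [-0.0574  0.0002] 0.1822
-98.4 -74 [-0.0849 -0.0056] 0.2711
-98.4 -66 [-0.1113 -0.0152] 0.36
-98.4 -58 [-0.136  -0.0284] 0.4489
-98.4 -50 [-0.1588 -0.0449] 0.5378
-50 -42 [-0.0202 -0.0195] 0.0889
-50 -34 [-0.0375 -0.0416] 0.1778
-50 -26 [-0.0515 -0.0659] 0.2667
-50 -18 [-0.062 -0.092] 0.3556
-50 -10 [-0.0688 -0.1192] 0.4444
-50 -2 [-0.0718 -0.1471] 0.5333
-50 3.4 [-0.0715 -0.1661] 0.5933
```

View pics/g3c.png

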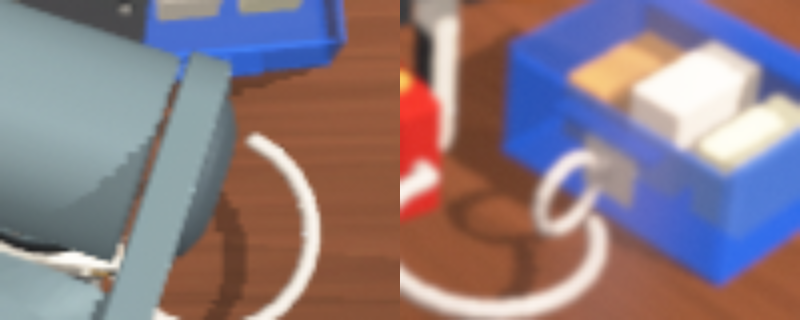

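The tip stands just on the −y side of the ring and lines up with the hole. I'll swing about the C's centre, adding a 2 mm forward bias from the side-view check.

Emit:
send_rows(moves="-0.0244 0.0022 0 0 0 0.0933 255;-0.0524 0.0002 0 0 0 0.1822 255;-0.0799 -0.0056 0 0 0 0.2711 255;-0.1063 -0.0152 0 0 0 0.36 255;-0.131 -0.0284 0 0 0 0.4489 255;-0.1538 -0.0449 0 0 0 0.5378 255;-0.1538 -0.0449 0 0 0 0.5378 255")

```text
time_s: 5.8
ee_pos: [0.5597, -0.1271, 0.024]
tcp_rot: [[-0.641, 0.767, -0.001], [0.767, 0.641, 0.0], [0.001, -0.001, -1.0]]
wrist_force: [1.0, 0.7, -3.1]
finger_gap: 0.0255
grasp_force: 30.0
```

```bash
python3 lk.py g4
python3 - <<'E'
from h import *
a=cv2.imread("pics/g4.png"); im,d=arm.get_image("side")
cv2.imwrite("pics/g4c.png",np.hstack([cv2.resize(a[200:280,320:420],None,fx=4,fy=4),cv2.resize(im[220:300,310:410,::-1],None,fx=4,fy=4)]))
E
```

```text
tcp [ 0.55972528 -0.12706443  0.02402358] yaw -50.1171016665708 expected C [ 0.61102293 -0.18845296] wrist [ 1.03806382  0.68769768 -3.09617914] 0.025548131760840167
C [ 0.6121306  -0.19083941] 0.0489598916879042 287 mouth 24.963699105167667 225.9266715384665 z 0.034558894046439824
```

View pics/g4c.png

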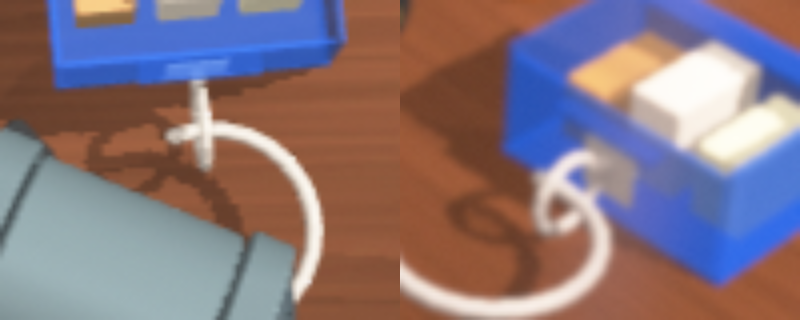

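The tip is through the ring, and the bow crosses mid-hole at crop (195,130). I'll finish the swing.

Emit:
send_rows(moves="-0.0202 -0.0195 0 0 0 0.0889 255;-0.0375 -0.0416 0 0 0 0.1778 255;-0.0515 -0.0659 0 0 0 0.2667 255;-0.062 -0.092 0 0 0 0.3556 255;-0.0688 -0.1192 0 0 0 0.4444 255;-0.0718 -0.1471 0 0 0 0.5333 255;-0.0715 -0.1661 0 0 0 0.5933 255;-0.0715 -0.1661 0 0 0 0.5933 255;-0.0715 -0.1661 0 0 0 0.5933 255")

```text
time_s: 6.8
ee_pos: [0.5329, -0.1929, 0.0243]
tcp_rot: [[-0.998, -0.056, 0.0], [-0.056, 0.998, 0.0], [-0.0, 0.0, -1.0]]
wrist_force: [0.1, -0.4, -2.7]
finger_gap: 0.0257
grasp_force: 30.0
```

```bash
python3 lk.py g5
python3 - <<'E'
from h import *
a=cv2.imread("pics/g5.png"); im,d=arm.get_image("side")
cv2.imwrite("pics/g5c.png",np.hstack([cv2.resize(a[200:300,310:410],None,fx=4,fy=4),cv2.resize(im[220:320,290:390,::-1],None,fx=4,fy=4)]))
E
```

```text
tcp [ 0.53287017 -0.19292442  0.02426741] yaw 3.1822359613986038 expected C [ 0.61274682 -0.18848346] wrist [ 0.09841362 -0.3812426  -2.73158531] 0.025721622942804966
C [ 0.61351942 -0.19078634] 0.049577999528578456 342 mouth 77.6933424558838 251.1805318051496 z 0.035121853467396116
```

View pics/g5c.png

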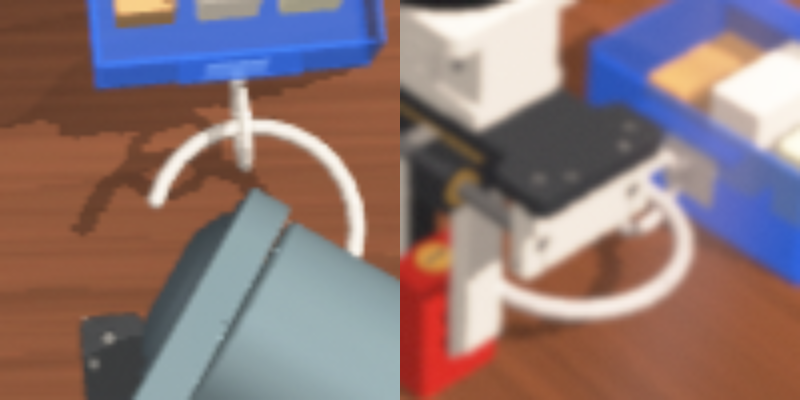

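The far bend lies in the eye. I'll nudge 2 mm sideways, lower the lock to the surface, release and rise.

Emit:
send_rows(moves="0 0.005 -0.004 0 0 0.005 255;0 0.005 -0.008 0 0 0.005 255;0 0.005 -0.01 0 0 0.005 255;0 0.005 -0.01 0 0 0.005 255;0 0.005 -0.01 0 0 0.005 255")

```text
time_s: 7.4
ee_pos: [0.5328, -0.1905, 0.0217]
tcp_rot: [[-0.998, -0.067, -0.001], [-0.067, 0.998, 0.001], [0.001, 0.001, -1.0]]
wrist_force: [-4.8, 4.1, 8.1]
finger_gap: 0.0258
grasp_force: 30.0
```

Emit:
send_rows(moves="0 0 0 0 0 0 200;0 0 0 0 0 0 150;0 0 0 0 0 0 80;0 0 0 0 0 0 0;0 0 0 0 0 0 0;0 0 0 0 0 0 0;0 0 0 0 0 0 0;0 0 0 0 0 0 0")

```text
time_s: 8.2
ee_pos: [0.5326, -0.1913, 0.0202]
tcp_rot: [[-0.998, -0.066, -0.0], [-0.066, 0.998, 0.0], [0.0, 0.0, -1.0]]
wrist_force: [-0.2, 0.3, -0.2]
finger_gap: 0.0783
grasp_force: 0.0
```

Emit:
send_rows(moves="0 0 0 0 0 0 0;0 0 0.04 0 0 0 0;0 0 0.1 0 0 0 0;0 0 0.2 0 0 0 0;0 0 0.3 0 0 0 0;0 0 0.4 0 0 0 0;0 0.1 0.45 0 0 0 0;0 0.2 0.45 0 0 0 0;-0.1 0.3 0.45 0 0 0 0;-0.1 0.4 0.45 0 0 0 0;-0.1 0.5 0.45 0 0 0 0;-0.1 0.5 0.45 0 0 0 0")

```text
time_s: 9.4
ee_pos: [0.4922, 0.0122, 0.2016]
tcp_rot: [[-0.997, -0.072, 0.002], [-0.072, 0.997, 0.0], [-0.002, 0.0, -1.0]]
wrist_force: [0.1, 0.8, -0.2]
finger_gap: 0.0937
grasp_force: 0.0
```

Run:
```python
from h import *
a,d=arm.get_image("top"); im,_=arm.get_image("side"); c=cam("top"); P=cloud(d,c); hsv=cv2.cvtColor(a,cv2.COLOR_RGB2HSV)
t=((hsv[...,0]<6)|(hsv[...,0]>172))&(hsv[...,1]>190)&(hsv[...,2]>110)&(P[...,2]>.055)&(abs(P[...,0]-.53)<.05)&(abs(P[...,1]+.19)<.05)
W=onplane(np.argwhere(t)[:,::-1],.064,c); print(t.sum(),cv2.minAreaRect((W[:,:2]*1000).astype(np.float32)),P[t][:,2].min(),P[t][:,2].max())
print(arm.read_state()["time_s"])
cv2.imwrite("pics/fin.png",np.hstack([cv2.resize(a[190:340,300:400,::-1],None,fx=4,fy=4),cv2.resize(im[200:350,280:380,::-1],None,fx=4,fy=4)]))
b0=np.load("pics/top0.npz")["im"].astype(int)
for n,(u,v) in {"bottle_a":(277,164),"bottle_b":(480,340)}.items(): print(n,abs(a.astype(int)-b0)[v-18:v+18,u-18:u+18].mean())
```

```text
56 ((531.9306640625, -190.7218780517578), (41.45622253417969, 23.466400146484375), 3.65259051322937) 0.05654804328079536 0.06600300436521406
9.5
bottle_a 1.8559670781893005
bottle_b 1.8382201646090535
```

View pics/fin.png

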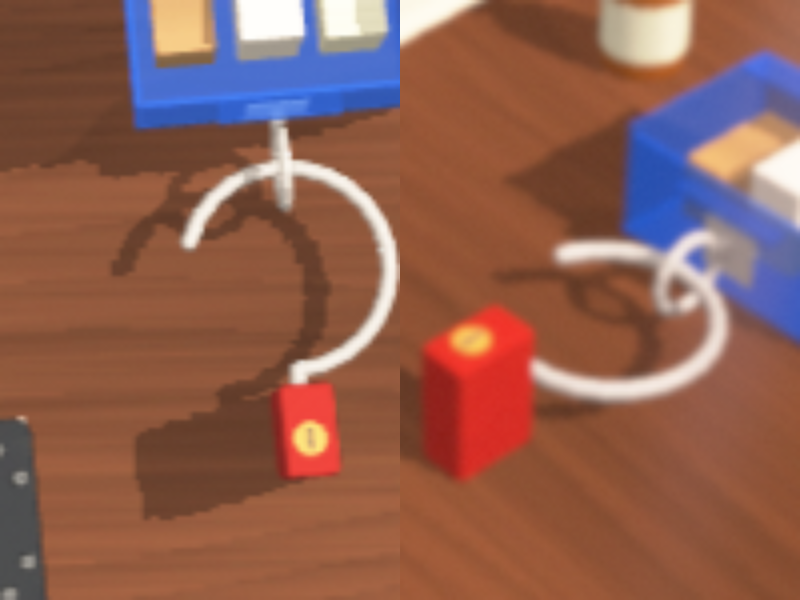

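The lock stands upright and straight in front of the drawer. Its far bend is in the ring at (285,170), and the bottles have not moved.

```bash
python3 -c "from plant import arm; print(arm.sign_off())"
```

```text
the job is handed in; nothing more can be done
None
```

The blue drawer is locked and handed in at about 9.5 s: the bow's far bend lies in the steel eye, the released red lock stands upright straight in front, and both bottles stayed where they were.

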